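# Put the long storage tube back in its rack

### The job

The long metal storage tube has been left in the short dark wooden stand beside a short tube. Take the long tube out and put it upright, fully down, in the empty large hole of the long pale drill-bit rack, next to the other long tube. Leave the other two tubes in their holes.

Things in the scene. Friction and masses are not known exactly. Their poses are not given: they have to be found in the camera images.
- long_tube_centre (a point): Centre (half-way up) of the long tube to move: upright aluminium cylinder with wooden stopper, 30 mm diameter, 120 mm tall, about 80 g, in one of the stand's two holes. Its centre is 25 mm above the stand's top; 85 mm stick out. Grip 10 to 30 mm above this centre, across the line to short_tube_centre (the line of the stand's holes). z axis: up along the tube; yaw means nothing.
- short_tube_centre (a point): Centre (half-way up) of the short tube, 30 mm diameter, 80 mm tall, that stays in the stand's other hole; 45 mm stick out. The stand is a dark wooden block, 80 x 150 x 45 mm, fixed to the bench; its holes are 42 mm wide, 35 mm deep, 70 mm between centres.
- racked_tube_centre (a point): Centre (half-way up) of the other long tube, just like the first (30 mm diameter, 120 mm tall), which stays in the rack, in the hole beside the empty one, 70 mm between centres. The rack is a pale wooden block, 80 x 250 x 45 mm, fixed to the bench; thin drill bits stand up to 42 mm above its top near both ends, at least 59 mm from the hole centres.
- empty_hole (a point): Centre of the mouth of the empty large hole, level with the rack's top: round, 42 mm wide (6 mm of room round the tube), 35 mm deep, 3 mm chamfer, flat floor with a thin cork disc. A tube that is fully down has its centre 25 mm above this point. Grip the tube across the line from here to racked_tube_centre (the line of holes). z axis: up.

How it is judged (in metres and radians):
At the end, for the whole second after the job is handed in: The long tube stands released in the rack's empty large hole, centre within 18 mm of the hole's axis and under 32 mm above its mouth (25 when fully down), leaning less than 10 degrees; the other two tubes are within 25 mm of where they were (horizontal distance between long_tube_centre and empty_hole below 0.018 m and z of long_tube_centre in the frame of empty_hole below 0.032 m and angle between long_tube_centre's own z axis and vertical below 0.175 rad and distance of each of short_tube_centre, racked_tube_centre from where it was at the start of the episode below 0.025 m); the robot touches nothing.
It fails at once if the short tube is taken out of its hole or moved more than 35 mm (distance of short_tube_centre from where it was at the start of the episode above 0.035 m).
It fails at once if the other long tube is taken out of its hole or moved more than 35 mm (distance of racked_tube_centre from where it was at the start of the episode above 0.035 m).
It also fails if it takes over 42 s, if anything falls off the work surface, if the arm or the gripper's body presses on something with over 40 N, if the wrist force passes 120 N, or if a joint passes its speed limit or range.

### The arm

A 6-joint arm with a two-finger parallel gripper is mounted at the origin on the work surface; the furniture and walls round the work are solid. World frame = base frame: x ahead of the robot, y to its left, z up, the work surface at z = 0. Lengths are in mm, angles in rad, forces in N, time in s.
With the tool pointing down it reaches from about 275 to 825 mm from the base axis. Payload 4.9 kg.
Tool frame: the origin (TCP) lies at the very end of the fingers, on their centre line; the grasp point (between the pads) lies 19 mm behind it (arm.grip_point_offset is the distance from the TCP to the grasp point, in mm); z points along the fingers, y is the line along which they close (so a half turn about z gives the same grasp; the last joint's range is limited). The gripper opens to 85 mm and grips with 20 to 120 N. Pads are 22 mm wide; open, the fingers measure 114 mm over their backs; the gripper's body (76 mm by 85 mm) begins 54 mm behind the grasp point. The pads swing forward as they close: fully open they stand 13 mm farther back than shut.
Start: joints at [1.163, 0.326, -0.193, 1.052, 0, 1.437], TCP at [148.709, 529.532, 197.981] pointing down, gripper open.
Joint ranges: [-2.65, 2.65], [-0.97, 1.79], [-1.3, 1.35], [-1.93, 2.1], [-1.47, 1.37], [-3.14, 3.14]. Speed limits (rad/s): [2.57, 2.57, 3.14, 3.14, 3.14, 3.14].

### API

Orientations are given as [roll, pitch, yaw] about the fixed x, y, z axes, in that order (R = Rz(yaw) Ry(pitch) Rx(roll)).
In Python, from workcell import arm gives the robot as it stands.
- The arm moves only by the tool send_rows, never from a script. Its argument "rows" is text: rows parted by semicolons, each of 7 numbers parted by spaces: the turn, a rotation vector about the tool's x, y, z in degrees, then the shift along the tool's x, y, z in m, then the opening, from 0 (shut) to 1 (fully open). A call has 1 to 12 rows; each row is the pose to reach, as a shift and turn from the pose commanded when the call began, along the tool's axes at that moment; what a row does not reach only later rows make up. A row lasts 1/12 s, in which the tool goes at most 41.7 mm and 7.16 degrees, less where a joint would pass 70% of its speed; a pose out of reach is approached as far as the arm can. A call with a gripper value outside its range is refused whole. The fingers move at their own pace and stop on an object; the grip force is fixed at half the most. Time passes only in rows, so rows that repeat a pose let the fingers close. It gives the time, the measured TCP pose, the force, the opening and the grip force at its end, in the units of the state.
- arm.get_state(): the state, without advancing time (a new reading comes with each control period).
- arm.read_camera(name): name is "side" or "top" or "wrist"; returns the picture (420x560x3 uint8, blue, green, red); there is no depth.
- arm.camera_model(name): a dict with "fov_y" (degrees; the focal length in pixels is half the picture's height over the tangent of half this angle, whatever the lens; pixels are square), "cx", "cy" (the principal point, pixels), "extrinsics" (4x4, takes a point from camera to world coordinates); the wrist camera has in their place "hand_eye" (4x4, takes a point from camera to tool coordinates, whose origin is the TCP and whose axes are the flange's). Camera axes: x right, y down, z forward; pixel columns grow to the right and rows downward; lengths in mm; the calibration is good to about 2 mm. The wrist camera is an equidistant fisheye: a pixel r from the principal point sees the ray r / f radians off the axis. A picture is of the moment at which its call begins: read the wrist's pose just before it. camera_model takes no time and is no camera call.
- arm.job_done(): hands the job in; it is judged then, once.
The state is a dict: "t": time; "joint_positions": joint angles; "qd": joint speeds; "joint_efforts": joint torques, N m; "tool_pos": TCP position; "tool_rot": TCP orientation; "contact_force": force on the tool from outside, world axes, zero at the start; "moment": the same for the moment, N m; "finger_gap": finger opening in mm; "finger_force": force on a finger pad.
Only numpy, scipy, OpenCV 4.12 (cv2) and the standard library are available. Lean on these libraries where they do the work, as an engineer would, in place of code of your own. Each camera call takes 0.05 s, during which the arm holds its last target. There are 200 camera calls.

## Working session

There is one attempt and no reset: what is moved stays moved. The work goes in short steps, Python scripts to look and compute and a tool call to move; the robot and the scene stay as the last step left them, time stands still between calls to the robot, and variables do not carry over. Pictures are saved under pics/ and viewed, at most 10 in all, crops included, and the job is handed in when it is done.

Besides the shell and the picture viewer there is one more tool, called after "Request:" as name(argument=value, ...) on one line, values as JSON. send_rows: Moves the arm, as the interface text tells. Its arguments: {"type":"object","properties":{"rows":{"type":"string"}},"required":["rows"]}

```bash
mkdir -p pics
python3 - <<'E'
from workcell import arm
import cv2,numpy as np
s=arm.get_state();print(s)
for n in("side","top","wrist"):
    cv2.imwrite(f"pics/{n}0.png",arm.read_camera(n))
    m=arm.camera_model(n);print(n,m)
a=[cv2.imread(f"pics/{n}0.png") for n in("side","top","wrist")]
E
```

```text
{'t': 0.0, 'joint_positions': array([ 1.16281759e+00,  3.26980259e-01, -1.93598959e-01,  1.05199208e+00,
       -3.58582603e-06,  1.43661869e+00]), 'qd': array([-3.73419198e-04, -8.23087083e-05,  7.92176620e-04, -6.70623036e-05,
        1.64572536e-03,  5.29543817e-06]), 'joint_efforts': array([-3.48530421e-04, -4.43398190e+01,  2.62442851e+01,  1.54688966e-02,
       -2.16409690e-04, -5.51486579e-06]), 'tool_pos': array([148.43495837, 528.91839637, 197.17635766]), 'tool_rot': array([-3.13983316e+00, -2.33893593e-04,  2.86779135e+00]), 'contact_force': array([ 0.19563331,  0.90278077, -0.07636382]), 'moment': array([ 0.03192013,  0.00503952, -0.00176762]), 'finger_force': 0.0, 'finger_gap': 85.40367011422214}
side {'fov_y': 57.770528192041404, 'cx': 277.2713685782477, 'cy': 203.78964333309966, 'extrinsics': array([[-9.72721207e-01, -1.37922740e-01,  1.86522844e-01,
         2.80001572e+02],
       [-2.31581605e-01,  6.24289234e-01, -7.46078356e-01,
         6.43855001e+02],
       [-1.35430325e-02, -7.68921498e-01, -6.39199746e-01,
         6.64181345e+02],
       [ 0.00000000e+00,  
[... 239 characters left out ...]
2],
       [-9.99994286e-01,  3.07883709e-03, -1.39611395e-03,
         6.97958064e+00],
       [ 8.74016640e-04, -1.63477301e-01, -9.86546709e-01,
         1.02115762e+03],
       [ 0.00000000e+00,  0.00000000e+00,  0.00000000e+00,
         1.00000000e+00]])}
wrist {'fov_y': 65.70646984690485, 'cx': 276.0251641174329, 'cy': 208.18990593174425, 'hand_eye': array([[-8.89735023e-04, -9.65872559e-01, -2.59016231e-01,
         6.51702773e+01],
       [ 9.99999599e-01, -8.33515881e-04, -3.26869668e-04,
         7.09841097e-01],
       [ 9.98203005e-05, -2.59016418e-01,  9.65872913e-01,
        -1.77211108e+02],
       [ 0.00000000e+00,  0.00000000e+00,  0.00000000e+00,
         1.00000000e+00]])}
```

View pics/top0.png

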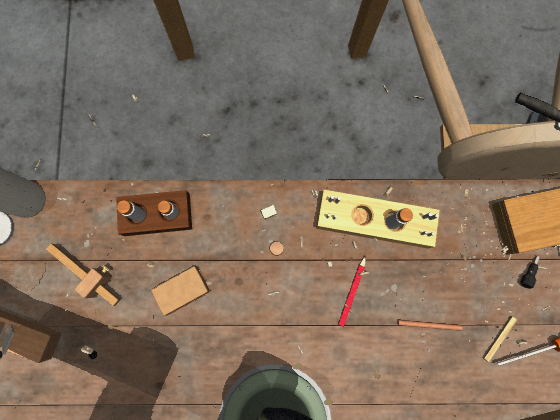

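View pics/side0.png

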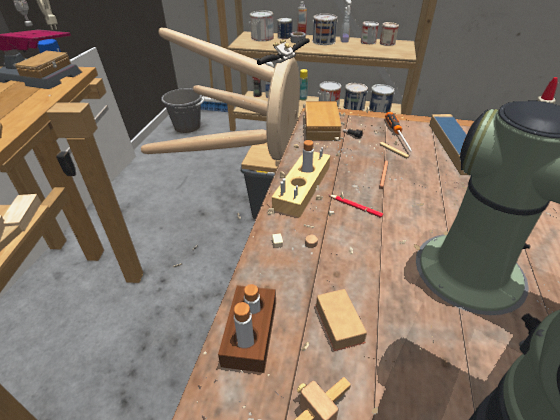

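View pics/wrist0.png

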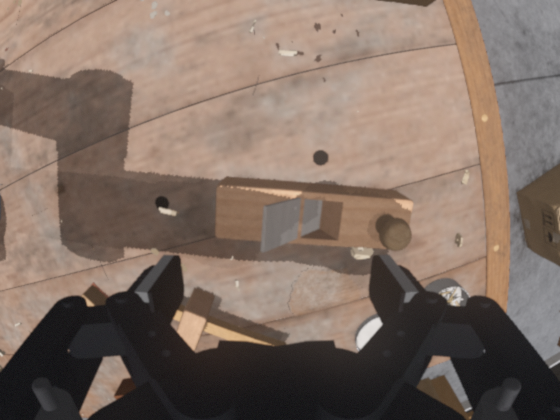

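The top view shows the stand at about (153,212), with the long tube's stopper at about (124,208) and the short one at (168,207). The rack is at about (378,217), with the empty hole at (362,214) and the racked tube at (404,214). The side view agrees: long tube stopper at (242,310), short (251,291), racked (308,146), hole (298,182). The wrist view shows no part of the stand or rack that I can use.

```bash
cat > h.py <<'E'
from workcell import arm
import cv2,numpy as np
from scipy.spatial.transform import Rotation as R
def ray(n,u,v,st=None):
    m=arm.camera_model(n);f=210/np.tan(np.radians(m['fov_y']/2));d=np.array([u-m['cx'],v-m['cy']])
    if n=='wrist':
        r=np.hypot(*d);th=r/f;d=np.r_[d/r*np.sin(th),np.cos(th)]
        T=np.eye(4);T[:3,:3]=R.from_euler('xyz',st['tool_rot']).as_matrix();T[:3,3]=st['tool_pos'];E=T@m['hand_eye']
    else: d=np.r_[d/f,1];E=m['extrinsics']
    return E[:3,3],E[:3,:3]@d
def plane(n,u,v,z,st=None):
    o,d=ray(n,u,v,st);return o+d*(z-o[2])/d[2]
def blobs(img,lo,hi,amin):
    m=cv2.inRange(cv2.cvtColor(img,cv2.COLOR_BGR2HSV),lo,hi)
    k,_,s,c=cv2.connectedComponentsWithStats(m)
    return [(c[i].round(1),s[i].tolist()) for i in range(1,k) if s[i][4]>=amin]
E
python3 - <<'E'
from h import *
t=cv2.imread('pics/top0.png');s=cv2.imread('pics/side0.png')
big=lambda i,x,y,w,h,k:cv2.resize(i[y:y+h,x:x+w],None,fx=k,fy=k,interpolation=cv2.INTER_NEAREST)
A=np.vstack([big(t,105,180,100,62,8)[:, :800],])
B=big(t,310,180,133,70,6)[:,:800]
C=np.hstack([A[:, :800]]);
cv2.imwrite('pics/c1.png',np.vstack([cv2.resize(A,(484,300)),cv2.resize(B,(484,255))]))
for c,b in blobs(t[180:250],(5,150,120),(16,255,255),15): print('top',c+[0,180],b)
for c,b in blobs(s[:,200:330],(5,150,120),(16,255,255),15): print('side',c+[200,0],b)
E
```

```text
top [535.2 219.5] [504, 9, 56, 61, 2566]
top [122.7 206.4] [117, 20, 13, 15, 146]
top [160.4 206.9] [147, 20, 23, 13, 174]
top [182.7 204. ] [177, 20, 10, 9, 50]
top [405.8 214.4] [400, 28, 13, 13, 130]
top [182.8 215.7] [177, 33, 11, 6, 35]
top [138.5 222.1] [118, 36, 45, 13, 180]
top [150.2 228.9] [118, 45, 70, 9, 134]
side [308.  142.5] [104, 140, 9, 6, 40]
side [248.9 322.2] [19, 285, 56, 75, 1717]
```

View pics/c1.png

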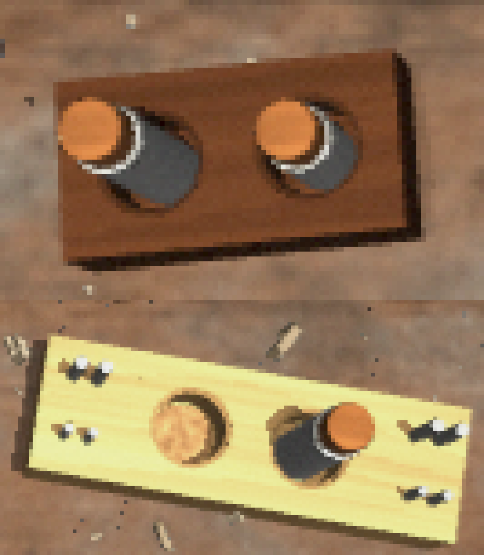

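The crop shows the stopper tops at about (124.6,206.9) for the long tube, (164.1,206.7) for the short and (406.4,214.9) for the racked one. The empty hole's mouth is at about (362.5,215.2).

Run:
```python
from h import *
L=plane('top',124.6,206.9,130);S=plane('top',164.1,206.7,90);K=plane('top',406.4,214.9,130);H=plane('top',362.5,215.2,45)
print(L,S,K,H,'d',np.hypot(*(L-S)[:2]),np.hypot(*(K-H)[:2]))
for u,v,z in((242,310,130),(251,291,90),(308,146,130),(298,182,45)): print('side',plane('side',u,v,z))
for a,b in((L,S),(H,K)): print('line deg',np.degrees(np.arctan2(*(b-a)[1::-1])))
```

```text
[427.99166641 291.63884291 130.        ] [434.96142366 224.17536995  90.        ] [ 410.54114836 -255.77279014  130.        ] [ 422.99069337 -187.48759603   45.        ] d 67.82254565858845 69.41079818863173
side [429.24304259 298.95265824 130.        ]
side [436.55417367 229.97154934  90.        ]
side [ 411.55523639 -233.14335073  130.        ]
side [ 426.96966217 -181.5794861    45.        ]
line deg -84.10160877752938
line deg -100.33250418490863
```

```bash
cat >> h.py <<'E'
def go(xyz,yaw,st=None):
    st=st or arm.get_state();A=R.from_euler('xyz',st['tool_rot']);B=R.from_euler('xyz',[np.pi,0,np.radians(yaw)])
    print('turn',(A.inv()*B).as_rotvec(degrees=True).round(2),'shift m',(A.inv().apply(np.array(xyz)-st['tool_pos'])/1000).round(4))
E
python3 -c "
from h import *
go([429,294,210],95.9)"
```

```text
turn [-7.000e-02  4.000e-02  6.841e+01] shift m [-0.3336 -0.1505 -0.0125]
```

Request:
send_rows(rows="0 0 68.4 -0.334 -0.15 -0.012 1;0 0 68.4 -0.334 -0.15 -0.012 1;0 0 68.4 -0.334 -0.15 -0.012 1;0 0 68.4 -0.334 -0.15 -0.012 1;0 0 68.4 -0.334 -0.15 -0.012 1;0 0 68.4 -0.334 -0.15 -0.012 1;0 0 68.4 -0.334 -0.15 -0.012 1;0 0 68.4 -0.334 -0.15 -0.012 1;0 0 68.4 -0.334 -0.15 -0.012 1;0 0 68.4 -0.334 -0.15 -0.012 1;0 0 68.4 -0.334 -0.15 -0.012 1;0 0 68.4 -0.334 -0.15 -0.012 1")

```text
t: 1.15
tool_pos: [429.4, 294.5, 209.6]
tool_rot: [-3.14, 0.0, 1.675]
contact_force: [-0.5, -0.4, -0.1]
finger_gap: 85.7
finger_force: 0.0
```

Run:
```python
from h import *
s=arm.get_state();i=arm.read_camera('wrist');cv2.imwrite('pics/w1.png',i)
print(s['t'],s['tool_pos'],np.degrees(s['tool_rot']),s['qd'])
for c,b in blobs(i,(5,120,90),(18,255,255),150): print(c,b,plane('wrist',*c,130,s))
go([429,294,210],95.9)
```

```text
1.15 [429.42874142 294.45938022 209.60358906] [-1.79935470e+02  3.65095308e-03  9.59752622e+01] [ 0.02896632 -0.00702721 -0.00606667  0.00038192 -0.00193153 -0.00360066]
[278.4 212.5] [242, 148, 75, 129, 7300] [432.36940686 288.14654092 130.        ]
turn [-0.06  0.    0.14] shift m [-0.0009 -0.0001 -0.0003]
```

View pics/w1.png

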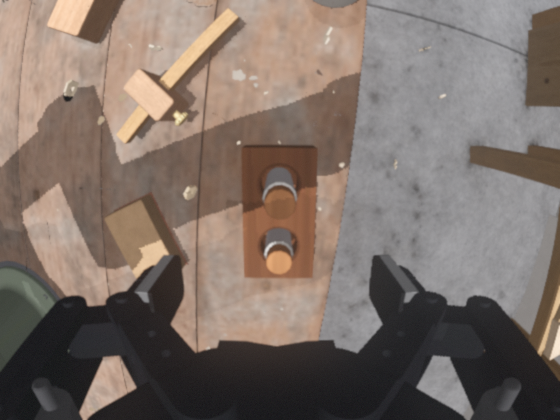

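The wrist view shows the long tube's stopper at about (280,204) and the short tube's at (278,262). Both are well centred between the fingers.

Run:
```python
from h import *
s=arm.get_state()
L=plane('wrist',280,204,130,s);S=plane('wrist',278.5,262,90,s);print(L,S,np.hypot(*(L-S)[:2]),np.degrees(np.arctan2(*(S-L)[1::-1])))
# stand's corners (242,147),(317,147),(313,277),(245,277) at z45
c=[plane('wrist',u,v,45,s) for u,v in((242,147),(317,147),(313,277),(245,277))]
print(np.round(c,0),np.mean(c,0))
go([429.5,293.5,74],95.9)
```

```text
[432.48095948 295.89308302 130.        ] [438.9637861  226.27112014  90.        ] 69.92313463069577 -84.6802612423002
[[389. 332.  45.]
 [468. 340.  45.]
 [484. 190.  45.]
 [404. 182.  45.]] [436.38608587 261.1588156   45.        ]
turn [-0.06  0.    0.14] shift m [-0.0015  0.0005  0.1357]
```

Request:
send_rows(rows="0 0 0 0 0.002 0.035 1;0 0 0 0 0.002 0.07 1;0 0 0 0 0.002 0.1 1;0 0 0 0 0.002 0.125 1;0 0 0 0 0.002 0.136 1;0 0 0 0 0.002 0.136 1;0 0 0 0 0.002 0.136 0;0 0 0 0 0.002 0.136 0;0 0 0 0 0.002 0.136 0;0 0 0 0 0.002 0.136 0;0 0 0 0 0.002 0.136 0;0 0 0 0 0.002 0.136 0")

```text
t: 2.2
tool_pos: [432.6, 295.5, 75.4]
tool_rot: [3.139, -0.001, 1.674]
contact_force: [-0.6, -1.1, 6.1]
finger_gap: 28.0
finger_force: 59.0
```

Request:
send_rows(rows="0 0 0 0 0 0 0;0 0 0 0 0 0 0;0 0 0 0 0 0 0;0 0 0 0 0 0 0")

```text
t: 2.53
tool_pos: [432.6, 295.5, 75.4]
tool_rot: [3.139, -0.001, 1.674]
contact_force: [-1.4, -0.0, 4.8]
finger_gap: 27.9
finger_force: 59.0
```

Request:
send_rows(rows="0 0 0 0 0 -0.01 0;0 0 0 0 0 -0.025 0;0 0 0 0 0 -0.045 0;0 0 0 0 0 -0.065 0;0 0 0 0 0 -0.085 0;0 0 0 0 0 -0.105 0;0 0 0 0 0 -0.12 0;0 0 0 0 0 -0.13 0;0 0 0 0 0 -0.13 0;0 0 0 0 0 -0.13 0")

```text
t: 3.37
tool_pos: [431.9, 295.1, 204.3]
tool_rot: [3.141, -0.0, 1.674]
contact_force: [0.1, 0.2, -1.6]
finger_gap: 28.3
finger_force: 59.3
```

Run:
```python
from h import *
i=arm.read_camera('side');j=arm.read_camera('wrist');cv2.imwrite('pics/l.png',np.vstack([i[180:,150:400],cv2.resize(j,(320,240))[:,:250]]))
go([421,-120,205],79.7)
```

```text
turn [-0.09  0.05 16.21] shift m [-0.4114 -0.0527 -0.0017]
```

View pics/l.png

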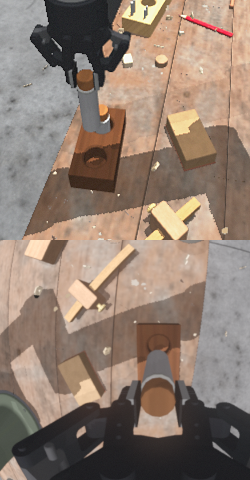

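The long tube is held upright clear of the stand, and the short tube still stands in its hole. I'm moving beside the rack for a near view of the hole.

Request:
send_rows(rows="0 0 16.2 -0.41 -0.105 0 0;0 0 16.2 -0.41 -0.105 0 0;0 0 16.2 -0.41 -0.105 0 0;0 0 16.2 -0.41 -0.105 0 0;0 0 16.2 -0.41 -0.105 0 0;0 0 16.2 -0.41 -0.105 0 0;0 0 16.2 -0.41 -0.105 0 0;0 0 16.2 -0.41 -0.105 0 0;0 0 16.2 -0.41 -0.105 0 0;0 0 16.2 -0.41 -0.105 0 0;0 0 16.2 -0.41 -0.105 0 0;0 0 16.2 -0.41 -0.105 0 0")

```text
t: 4.47
tool_pos: [368.5, -125.8, 203.1]
tool_rot: [-3.14, -0.0, 1.385]
contact_force: [-0.3, 0.8, -1.1]
finger_gap: 27.9
finger_force: 59.4
```

Request:
send_rows(rows="0 0 0 0 0 0 0;0 0 0 0 0 0 0;0 0 0 0 0 0 0")

```text
t: 4.72
tool_pos: [369.4, -122.1, 203.6]
tool_rot: [-3.141, -0.001, 1.394]
contact_force: [-1.3, -0.6, -1.2]
finger_gap: 27.7
finger_force: 59.4
```

Run:
```python
from h import *
s=arm.get_state();i=arm.read_camera('wrist');cv2.imwrite('pics/w2.png',i)
print(s['t'],s['tool_pos'],np.degrees(s['tool_rot']),s['finger_gap'])
```

```text
4.7167 [ 369.40083242 -122.10351961  203.62402933] [-1.79947611e+02 -3.51890320e-02  7.98615343e+01] 27.69321837499745
```

View pics/w2.png

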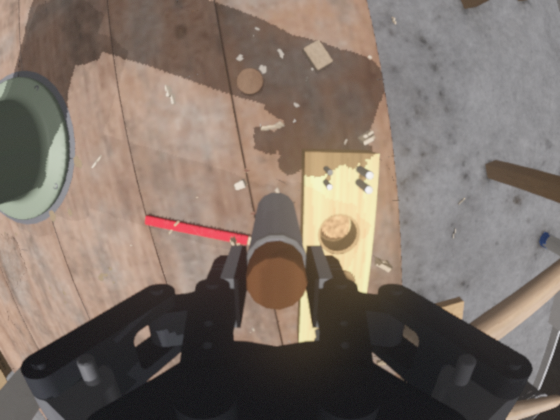

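The wrist view shows the empty hole's mouth at about (339,234) in the rack. The held tube is straight between the pads, with its stopper at (277,285).

Run:
```python
from h import *
s=arm.get_state();i=cv2.imread('pics/w2.png')
c=cv2.resize(i[150:310,230:400],None,fx=3.5,fy=3.5,interpolation=cv2.INTER_CUBIC);cv2.imwrite('pics/w2c.png',c)
p=plane('wrist',339,234,45,s);print(p)
c=[plane('wrist',u,v,45,s)[:2] for u,v in((305,152),(379,153))];print(c,np.hypot(*(c[0]-c[1])))
for r in((276,206,140),(277,285,260)):print(plane('wrist',*r,s))
```

```text
[ 428.95830035 -187.28370883   45.        ]
[array([405.57748881, -91.82509658]), array([ 484.37197937, -105.15762919])] 79.91450536707063
[ 370.2860017  -119.02463149  140.        ]
[ 370.27367531 -122.0142135   260.        ]
```

View pics/w2c.png

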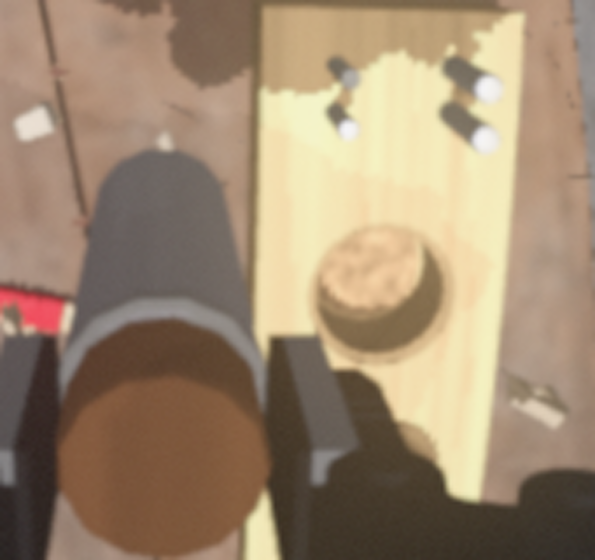

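```bash
python3 -c "
from h import *
go([428.2,-186.8,203.6],79.9)"
```

```text
turn [-0.03 -0.02 -0.02] shift m [-0.0533  0.0691  0.0001]
```

Request:
send_rows(rows="0 0 0 -0.015 0.02 0 0;0 0 0 -0.03 0.039 0 0;0 0 0 -0.045 0.058 0 0;0 0 0 -0.053 0.069 0 0;0 0 0 -0.053 0.069 0 0;0 0 0 -0.053 0.069 0 0;0 0 0 -0.053 0.069 0 0;0 0 0 -0.053 0.069 0 0;0 0 0 -0.053 0.069 0 0")

```text
t: 5.52
tool_pos: [427.4, -187.1, 204.1]
tool_rot: [-3.141, -0.0, 1.392]
contact_force: [-1.2, 0.7, -1.2]
finger_gap: 28.3
finger_force: 59.5
```

Request:
send_rows(rows="0 0 0 0 0.001 0.015 0;0 0 0 0 0.001 0.03 0;0 0 0 0 0.001 0.045 0;0 0 0 0 0.001 0.06 0;0 0 0 0 0.001 0.07 0;0 0 0 0 0.001 0.08 0;0 0 0 0 0.001 0.09 0;0 0 0 0 0.001 0.095 0;0 0 0 0 0.001 0.1 0;0 0 0 0 0.001 0.105 0;0 0 0 0 0.001 0.105 0;0 0 0 0 0.001 0.105 0")

```text
t: 6.52
tool_pos: [428.9, -188.3, 99.1]
tool_rot: [3.142, 0.0, 1.391]
contact_force: [-0.3, -0.1, -0.6]
finger_gap: 27.8
finger_force: 59.5
```

No contact, and the tube's bottom is about 10 mm inside the mouth. Lowering the rest.

Request:
send_rows(rows="0 0 0 0 0 0.005 0;0 0 0 0 0 0.01 0;0 0 0 0 0 0.014 0;0 0 0 0 0 0.017 0;0 0 0 0 0 0.02 0;0 0 0 0 0 0.022 0;0 0 0 0 0 0.023 0;0 0 0 0 0 0.023 0")

```text
t: 7.18
tool_pos: [428.8, -188.2, 75.7]
tool_rot: [-3.141, -0.0, 1.391]
contact_force: [-0.3, 0.0, -0.4]
finger_gap: 28.0
finger_force: 59.5
```

Request:
send_rows(rows="0 0 0 0 0 0.001 0;0 0 0 0 0 0.002 0;0 0 0 0 0 0.002 0;0 0 0 0 0 0.002 0")

```text
t: 7.52
tool_pos: [429.3, -188.8, 75.4]
tool_rot: [3.14, 0.001, 1.391]
contact_force: [-2.5, 0.9, 10.0]
finger_gap: 27.9
finger_force: 60.9
```

Touching the floor at the expected height (10 N). Releasing.

Request:
send_rows(rows="0 0 0 0 0 -0.001 0;0 0 0 0 0 -0.001 0.1;0 0 0 0 0 -0.001 0.45;0 0 0 0 0 -0.001 0.55;0 0 0 0 0 -0.001 0.8;0 0 0 0 0 -0.001 0.8;0 0 0 0 0 -0.001 0.8;0 0 0 0 0 -0.001 0.8;0 0 0 0 0 -0.001 0.8;0 0 0 0 0 -0.001 0.8")

```text
t: 8.35
tool_pos: [428.9, -188.2, 74.9]
tool_rot: [-3.141, -0.0, 1.391]
contact_force: [-0.2, -1.6, -1.0]
finger_gap: 68.1
finger_force: 0.0
```

Request:
send_rows(rows="0 0 0 0 0 -0.02 0.8;0 0 0 0 0 -0.045 0.8;0 0 0 0 0 -0.075 0.8;0 0 0 0 0 -0.105 0.8;0 0 0 0 0 -0.135 0.8;0 0 0 0 0 -0.135 0.8;0 0 0 0 0 -0.135 0.8;0 0 0 0 0 -0.135 0.8")

```text
t: 9.02
tool_pos: [428.6, -188.1, 209.5]
tool_rot: [-3.141, -0.0, 1.391]
contact_force: [0.1, 0.2, -0.2]
finger_gap: 68.7
finger_force: 0.0
```

Run:
```python
from h import *
i=arm.read_camera('wrist');j=arm.read_camera('side')
cv2.imwrite('pics/f.png',np.hstack([i[100:400,130:430],cv2.resize(j[120:240,250:370],(300,300))]))
print(arm.get_state()['contact_force'])
```

```text
[0.41569009 0.22805862 0.06801141]
```

View pics/f.png

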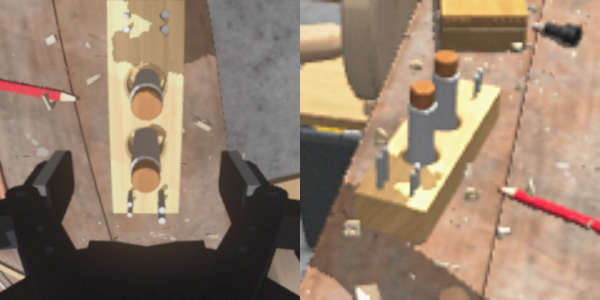

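Both long tubes stand upright in the rack at the same height, and the gripper is clear.

```bash
python3 -c "
from workcell import arm
print(arm.job_done())"
```

```text
the job is handed in; nothing more can be done
None
```

The long tube is released upright and fully down in the rack's empty hole; the other two tubes are still in theirs, and the job was handed in after about 9 s of the 42 s (no verdict came back).

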